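# Hang up the scraper and start the dryer

## Robot

A 6-joint arm with a two-finger parallel gripper is mounted at the origin on a cart in front of the work surface, level with it; the furniture and walls round the work are solid. World frame = base frame: x ahead of the robot, y to its left, z up, the work surface at z = 0. Lengths are in mm, angles in rad, forces in N, time in s.
With the tool pointing down it reaches from about 275 to 725 mm from the base axis. Payload 15.9 kg.
Tool frame: the origin (TCP) lies midway between the tips of the shut fingers; the grasp point (between the pads) lies env.grip_point_offset behind it (env.grip_point_offset is the distance from the TCP to the grasp point, in mm); z points along the fingers, y is the direction in which the jaws open and shut (so a half turn about z gives the same grasp; the last joint's range is limited). The gripper opens to 85 mm and grips with 20 to 120 N. Pads are 22 mm wide; open, the fingers measure 114 mm over their backs; the gripper's body (76 mm by 85 mm) begins 54 mm behind the grasp point. The pads swing forward as they close: fully open they stand 13 mm farther back than shut.
Start: joints at [1.252, 0.213, -0.034, 1.323, 0, 1.571], TCP at [156.707, 474.793, 231.306] pointing down, gripper open.
Joint ranges: [-2.98, 2.98], [-0.74, 1.72], [-1.14, 1.35], [-2.1, 2.04], [-1.57, 1.44], [-3.14, 3.14]. Speed limits (rad/s): [1.89, 1.89, 2.39, 2.57, 3.14, 3.14].

## Interface

Orientations are given as a unit quaternion [w, x, y, z].
In Python, from bench import env gives the robot as it stands.
- The arm moves only by the tool apply_moves, never from a script. Its argument "increments" is a list of rows, each a list of 4 numbers: the shift along the tool's x, y, z in m, then the turn about the tool's z in degrees. A call has exactly 10 rows; each row shifts and turns the commanded pose from where the row before left it, along the tool's axes as they then stand; what a row does not reach is not made up. A row lasts 1/10 s, in which the tool goes at most 50 mm and 8.59 degrees, less where a joint would pass 70% of its speed; a pose out of reach is approached as far as the arm can. A call with a gripper value outside its range is refused whole. "gripper" is the opening in per cent of the stroke, from 0 (shut) to 100 (fully open), set as the call begins (left out, the last holds). The fingers move at their own pace and stop on an object; "newtons" is the grip in N (left out, the last holds). Time passes only in rows, so rows that do not move let the fingers close, or fill a call up. It gives the time, the measured TCP pose, the force and the opening at its end, in the units of the state.
- env.get_obs(): the state, without advancing time (a new reading comes with each control period).
- env.capture(name): name is "scene" or "top" or "wrist"; returns (picture, depth): 480x640x3 uint8, red, green, blue; 480x640 float32, mm along the optical axis (not along the pixel's ray), 0 where there is no reading.
- env.camera_info(name): a dict with "fx", "fy", "cx", "cy" (pixels), "k1" (the pictures are not rectified: a ray, as slopes to the right and down, at radius r is drawn at 1 + k1 r^2 times it, then the intrinsics apply), "world_from_camera" (4x4, takes a point from camera to world coordinates). Camera axes: x right, y up, looking along -z (the intrinsics and any distortion apply to the point x, -y, -z); pixel columns grow to the right and rows downward; lengths in mm; the calibration is good to about 2 mm. A picture is of the moment at which its call begins: read the wrist's pose just before it. camera_info takes no time and is no camera call; for the wrist camera it gives the pose at the moment of the call.
- env.finish_job(): hands the job in, once; it reports no verdict.
The state is a dict: "time": time; "qpos": joint angles; "qvel": joint speeds; "joint_efforts": joint torques, N m; "tool_pos": TCP position; "tool_rot": TCP orientation; "wrist_force": force on the tool from outside, world axes, zero at the start; "ft_torque": the same for the moment, N m; "gripper_width": opening from 0.0 (shut) to 1.0 (fully open).
Only numpy, scipy, OpenCV 4.12 (cv2) and the standard library are available. Lean on these libraries where they do the work, as an engineer would, in place of code of your own. Each camera call takes 0.05 s, during which the arm holds its last target.

## Task

Hang the washed scraper from the draining block on the free fork of the drying rack, between the other tools, without knocking those out of place. Then start the dryer: twist the start knob on the control box clockwise to its stop, keep it there for about a second, and let it go so that it springs fully back. Leave the bottle, oblong can, ink tin and baren where they stand.

Things in the scene. Friction and masses are not known exactly. Their poses are not given: they have to be found in the camera images.
- scraper: Washed hand scraper, 166 mm tall, about 0.16 kg, upright, blade down in the draining block. Steel blade 44 wide (y), 4 thick, to height 82 with ferrule; round wooden neck, 15 diameter, 82 to 130; block head 130 to 166, 44 wide (y), 20 thick (x). Origin: middle of the blade's lower edge; z up the tool, x across the thickness. May lean up to 4 degrees in its slot.
- scraper_head (a point): Point in the scraper's head to hold it by, on its middle line, 22 mm above the head's underside, 14 below its top, 152 above the blade edge. Pinch across the 20 mm thickness (scraper's x): on the rack the next heads are only 14 mm away on either side. Axes as the scraper's.
- scraper_seat (a point): Centre of the underside of the scraper's head, 130 mm above the blade edge: the face that rests on the fork. Axes as the scraper's.
- drain_block: White draining block, fixed, 46 (x) by 86 (y) by 60 mm high, origin at the middle of its underside; on the left or the right. Upright slot in its middle, 7 (x) by 50 (y) mm, floor 12 mm above the worktop; the scraper stands in it, its y along the block's y. Lift the tool 55 mm or more to clear it.
- rack: Drying rack, fixed: grey blower base 310 (y) by 150 by 26 mm high, wooden rail on two posts (its top 195 mm up), and five forks 58 mm apart along y, pointing to -x, prong tops 180 mm up. Origin on the worktop below the middle fork's hanging point; x points from the fork tips to the rail. Four forks hold other tools; one of the three inner forks is free.
- free_fork: The free fork (small plate on the rail behind it). Origin: hanging point, between the prongs, level with their tops, 180 mm up; x to the rail (60 mm on), y along it. Two 10 mm prongs, 26 mm apart, ends 55 mm before the origin turned up 11 mm above the tops. The head rests across both, width along y, neck between; it must come in from the front, head above the turned-up ends, then down.
- control_box: Grey control box of the dryer, fixed, 116 (x) by 106 (y) by 55 mm high, with the start knob on its top centre. Origin at the middle of its underside. It may stand on the left or on the right.
- start_knob (a joint): Turn of the spring-return start knob in rad, about the upright axis: 0 at rest, growing clockwise seen from above, 1.2 at its stop. The spring needs 0.06 N m to start and 0.21 N m at the stop, and turns the knob fully back when let go.
- knob_grip (a point): Point on the knob's axis at the height to grip, 89 mm above the worktop. The knob is a black upright bar 64 long, 14 thick, its top 12 mm above this point and its foot 23 mm below it, on a disc of 68 diameter. x along the bar (at rest it lies along the box's x), z up; it turns with the knob.
- bottle: Black square bottle, bystander, 58x58x184 mm, standing behind a side station; origin under its middle.
- solvent_can: Oblong can with a screw cap, bystander, 40 (x) by 66 (y) by 144 mm, standing behind a side station; origin under its middle.
- ink_tin: Round ink tin, bystander, 70 diameter, 61 high; origin under its middle.
- baren: Round baren (printing pad) with a wooden strap handle, bystander, 100 diameter, 40 high; origin under its middle.
- hung_comb: Tool already hanging on the rack: notched spreader, blade 44 wide; loose, with head and neck like those of the scraper, 154 to 166 mm long. Origin on its middle line 130 mm below the underside of its head, x across the head's 20 mm thickness.
- hung_narrow: Tool already hanging on the rack: narrow scraper, blade 26 wide; loose, with head and neck like those of the scraper, 154 to 166 mm long. Origin on its middle line 130 mm below the underside of its head, x across the head's 20 mm thickness.
- hung_rubber: Tool already hanging on the rack: rubber-edged wiper, edge 44 wide and 10 thick; loose, with head and neck like those of the scraper, 154 to 166 mm long. Origin on its middle line 130 mm below the underside of its head, x across the head's 20 mm thickness.
- hung_wide: Tool already hanging on the rack: wide scraper with a shorter blade, 44 wide; loose, with head and neck like those of the scraper, 154 to 166 mm long. Origin on its middle line 130 mm below the underside of its head, x across the head's 20 mm thickness.
There are look-alikes about, which are no part of the job. What is shaped like the hung_narrow but blue is not meant. Leave any red look-alike of the scraper alone.

How it is judged:
By the outcome, as a careful person would: the job done as asked, in the order asked, and still so for the second after the job is handed in, with the robot touching nothing.
It also fails if it takes over 64 s, if anything falls off the work surface, if the arm or the gripper's body presses on something with over 40 N, if the wrist force passes 120 N, or if a joint passes its speed limit or range.

## Working session

There is one attempt and no reset: what is moved stays moved. The work goes in short steps, Python scripts to look and compute and a tool call to move; the robot and the scene stay as the last step left them, time stands still between calls to the robot, and variables do not carry over. Pictures are saved under pics/ and viewed, and the job is handed in when it is done.

Besides the shell and the picture viewer there is one more tool, called as a command line: name --pt "numbers of a row" for each row, then --argument value for the rest. apply_moves: Moves the arm, as the interface text tells. Its arguments: {"type":"object","properties":{"increments":{"type":"array"},"gripper":{"type":"number"},"newtons":{"type":"number"}},"required":["increments"]}

```bash
mkdir -p pics; ls; cat > h.py <<'E'
import numpy as np, cv2
from bench import env
from scipy.spatial.transform import Rotation as R
def cap(name,tag):
    info=env.camera_info(name); p,d=env.capture(name)
    cv2.imwrite(f'pics/{tag}.png',p[:,:,::-1]); np.savez(f'pics/{tag}.npz',p=p,d=d,**{k:np.array(v) for k,v in info.items()})
def load(tag): return np.load(f'pics/{tag}.npz')
def ray(z,u,v):
    K=np.array([[z['fx'],0,z['cx']],[0,z['fy'],z['cy']],[0,0,1.]])
    q=cv2.undistortPoints(np.array([[[u,v]]],float),K,np.array([float(z['k1']),0,0,0]))[0,0]
    return q
def px(z,u,v,d=None):
    q=ray(z,u,v)
    if d is None: 
        w=z['d'][int(v)-1:int(v)+2,int(u)-1:int(u)+2]; w=w[w>0]; d=np.median(w) if len(w) else np.nan
    return (z['world_from_camera']@np.array([q[0]*d,-q[1]*d,-d,1]))[:3]
def pxz(z,u,v,h):
    a=px(z,u,v,100.);b=px(z,u,v,1000.); t=(h-a[2])/(b[2]-a[2]); return a+t*(b-a)
def cloud(z):
    H,W=z['d'].shape; uu,vv=np.meshgrid(np.arange(W),np.arange(H))
    K=np.array([[z['fx'],0,z['cx']],[0,z['fy'],z['cy']],[0,0,1.]])
    q=cv2.undistortPoints(np.stack([uu,vv],-1).reshape(-1,1,2).astype(float),K,np.array([float(z['k1']),0,0,0])).reshape(H,W,2)
    d=z['d'].astype(float); P=np.stack([q[...,0]*d,-q[...,1]*d,-d],-1)
    M=z['world_from_camera']; P=P@M[:3,:3].T+M[:3,3]; P[d==0]=np.nan; return P
def crop(tag,u0,v0,u1,v1,s):
    im=cv2.imread(f'pics/{tag}.png')[v0:v1,u0:u1]; cv2.imwrite(f'pics/{tag}_c{u0}_{v0}.png',cv2.resize(im,None,fx=s,fy=s,interpolation=cv2.INTER_CUBIC))
def st():
    o=env.get_obs(); print({k:np.round(v,3).tolist() for k,v in o.items()}); return o
E
python3 - <<'E'
from h import *
st(); print(env.grip_point_offset)
cap('scene','s0');cap('top','t0')
for t in('s0','t0'):
    z=load(t); print(z['world_from_camera'].round(2),z['fx'],z['k1'])
E
```

```text
pics
{'time': 0.0, 'qpos': [1.252, 0.213, -0.035, 1.323, -0.0, 1.571], 'qvel': [0.001, 0.001, 0.001, 0.001, -0.001, 0.001], 'joint_efforts': [0.002, -68.616, 48.712, 0.017, 0.0, 0.0], 'tool_pos': [156.597, 474.489, 230.827], 'tool_rot': [-0.0, 0.159, 0.987, -0.001], 'wrist_force': [-0.418, 0.886, 0.536], 'ft_torque': [-0.007, 0.023, 0.019], 'gripper_width': 0.999}
18.700000000000003
[[ 6.1000e-01  3.8000e-01 -6.9000e-01 -3.2223e+02]
 [-7.9000e-01  2.8000e-01 -5.5000e-01 -6.7214e+02]
 [-1.0000e-02  8.8000e-01  4.7000e-01  7.0586e+02]
 [ 0.0000e+00  0.0000e+00  0.0000e+00  1.0000e+00]] 543.1829846836858 -0.14319569739952548
[[ 3.00000e-02  1.00000e+00 -7.00000e-02  4.36750e+02]
 [-1.00000e+00  3.00000e-02  1.00000e-02  1.37700e+01]
 [ 2.00000e-02  7.00000e-02  1.00000e+00  1.45828e+03]
 [ 0.00000e+00  0.00000e+00  0.00000e+00  1.00000e+00]] 468.8676507500428 -0.020184308132666095
```

View pics/s0.png

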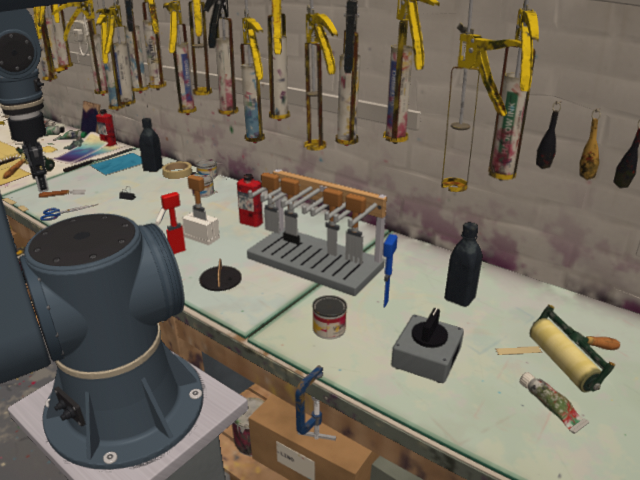

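View pics/t0.png

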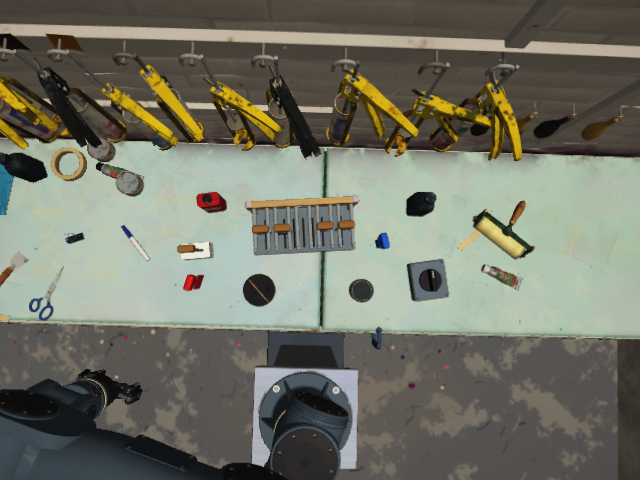

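The top view shows the block with the scraper at (195,250), a red look-alike at (193,282), the rack at (303,225) with its middle fork apparently free, and the control box at (428,281). I'll enlarge these next.

```bash
python3 - <<'E'
from h import *
crop('t0',235,185,375,265,5.5)
crop('t0',165,225,235,305,7)
crop('t0',395,245,460,310,7)
crop('s0',130,150,400,300,2.9)
z=load('t0')
for n,u,v in [('block',205,252),('headL',182,250),('headR',197,246),('red',193,281),('knob',431,281),('boxtop',414,268)]: print(n,px(z,u,v).round(1))
E
```

```text
block [494.8 310.2  61.9]
headL [493.7 348.9 176.3]
headR [512.2 335.6  58. ]
red [409.8 320.6 153. ]
knob [ 427.7 -357.9   89.7]
boxtop [ 465.  -315.4   55.8]
```

View pics/t0_c235_185.png

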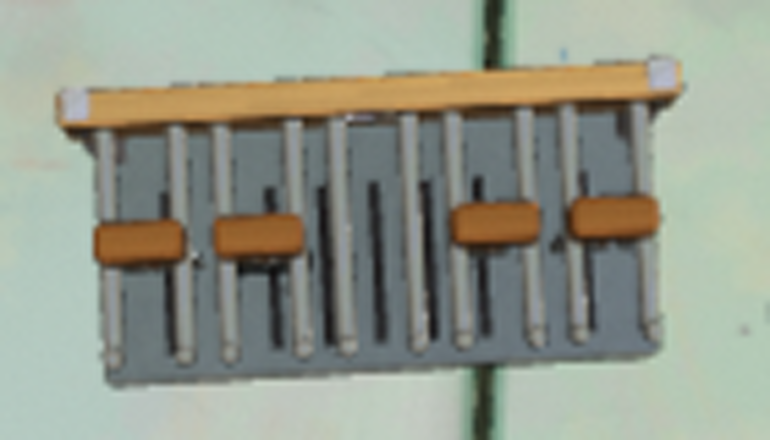

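View pics/t0_c165_225.png

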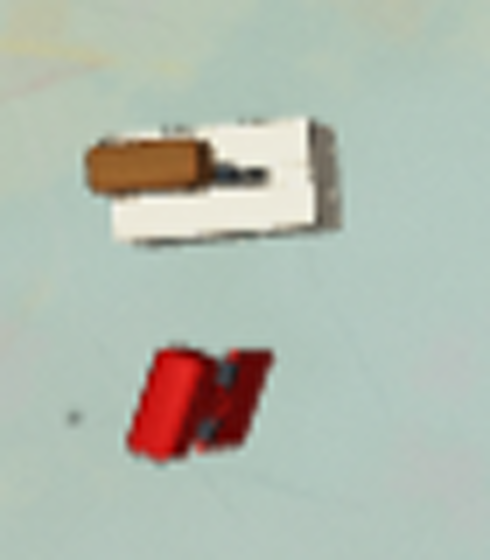

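View pics/t0_c395_245.png

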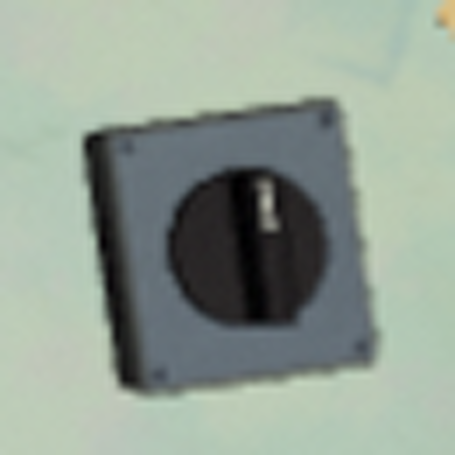

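View pics/s0_c130_150.png

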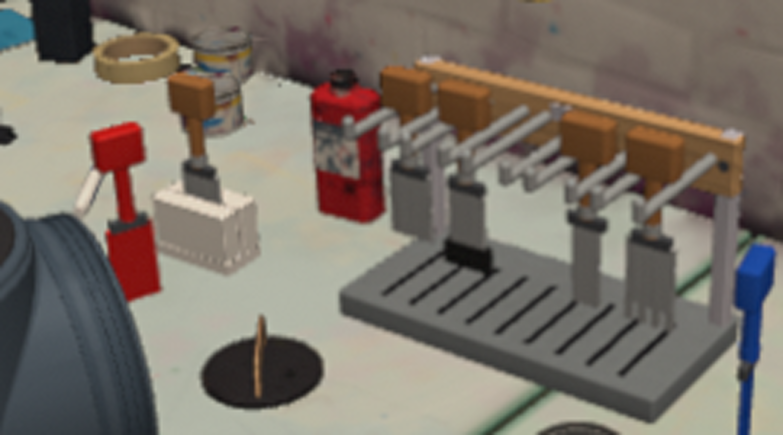

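```bash
python3 - <<'E'
from h import *
z=load('t0');P=cloud(z)
def box(n,x0,x1,y0,y1,z0,z1):
    m=(P[...,0]>x0)&(P[...,0]<x1)&(P[...,1]>y0)&(P[...,1]<y1)&(P[...,2]>z0)&(P[...,2]<z1)
    q=P[m]; r=cv2.minAreaRect(q[:,:2].astype(np.float32)); print(n,len(q),'c',np.round(r[0],1),'sz',np.round(r[1],1),'ang',round(r[2],1),'z',np.median(q[:,2]).round(1),'mean',q.mean(0).round(1))
    return q
box('head',440,560,270,400,165,190)
box('block',440,560,270,400,50,66)
box('boxtop',340,520,-450,-260,50,60)
box('knob',340,520,-450,-260,85,110)
box('rail',400,720,-160,220,188,200)
q=box('heads',400,720,-160,220,205,230)
from scipy.cluster.hierarchy import fcluster,linkage
c=fcluster(linkage(q[:,:2],'single'),8,'distance')
for i in set(c):
    k=q[c==i]; r=cv2.minAreaRect(k[:,:2].astype(np.float32)); print(len(k),k.mean(0).round(1),np.round(r[1],1),round(r[2],1))
box('red',360,460,270,380,100,180)
# fork prongs px along crop/5.5
for n,u,v in [('a0',337,125),('a1',347,345),('b0',408,120),('b1',419,340)]:
    uu,vv=u/5.5+235-.5+.09,v/5.5+185-.4; print(n,pxz(z,uu,vv,182).round(1))
E
```

```text
head 121 c [498.4 341.6] sz [19.7 45.3] ang 2.2 z 176.5 mean [498.4 340.5 176.2]
block 321 c [498.7 341.1] sz [46.4 86.9] ang 6.9 z 59.1 mean [496.5 333.   59. ]
boxtop 836 c [ 430.3 -362.1] sz [115.7 106.5] ang 9.9 z 54.8 mean [ 431.  -360.6   54.9]
knob 128 c [ 429.8 -363.1] sz [63.  16.3] ang 12.4 z 99.6 mean [ 429.3 -361.6   98.8]
rail 858 c [574.7  20.9] sz [139.7 308.9] ang 5.0 z 194.1 mean [621.2  25.2 194. ]
heads 486 c [564.8  20. ] sz [ 20.4 273.1] ang 4.8 z 214.8 mean [564.1  22.4 214.7]
121 [568.8 -36.9 214.5] [19.1 42.8] 1.1
116 [573.9 -95.3 214.8] [19.6 42.8] 6.5
124 [559.6  77.4 214.5] [19.4 40.1] 2.2
125 [555.  134.4 214.9] [19.3 42.6] 2.7
red 152 c [405.5 330.7] sz [19.8 43.4] ang 75.6 z 163.8 mean [405.7 328.7 158.3]
a0 [619.5  41.5 182. ]
a1 [509.8  33.3 182. ]
b0 [623.    6.2 182. ]
b1 [513.3  -2.3 182. ]
```

apply_moves --pt "0 0 0 0" --pt "0 0 0 0" --pt "0 0 0 0" --pt "0 0 0 0" --pt "0 0 0 0" --pt "0 0 0 0" --pt "0 0 0 8" --pt "0 0 0 8" --pt "0 0 0 8" --pt "0 0 0 8" --gripper 100

```text
time: 1.1
tool_pos: [156.7, 474.8, 231.3]
tool_rot: [-0.0, 0.427, 0.904, -0.0]
wrist_force: [-1.3, 0.0, 0.6]
gripper_width: 1.004
```

apply_moves --pt "0 0 -0.01 8.25" --pt "0 0 -0.01 8.25" --pt "0 0 -0.01 8.25" --pt "0 0 -0.01 8.25" --pt "-0.018 0.036 0 0" --pt "-0.018 0.036 0 0" --pt "-0.018 0.036 0 0" --pt "-0.018 0.036 0 0" --pt "-0.018 0.036 0 0" --pt "-0.018 0.036 0 0" --gripper 60

```text
time: 2.1
tool_pos: [385.4, 392.0, 271.4]
tool_rot: [-0.0, 0.664, 0.747, 0.0]
wrist_force: [-0.6, 0.5, -0.5]
gripper_width: 0.598
```

```bash
python3 - <<'E'
from h import *
st(); cap('wrist','w1'); print(load('w1')['world_from_camera'].round(2))
E
```

```text
{'time': 2.1, 'qpos': [0.794, 0.317, 0.204, 1.457, 0.0, 2.247], 'qvel': [-0.682, 0.346, 0.47, 0.122, -0.0, -0.679], 'joint_efforts': [6.796, -84.295, 44.611, -0.237, -0.142, 1.735], 'tool_pos': [385.383, 392.042, 271.396], 'tool_rot': [-0.0, 0.664, 0.747, 0.0], 'wrist_force': [-0.62, 0.479, -0.52], 'ft_torque': [0.033, 0.067, 0.028], 'gripper_width': 0.598}
[[ 9.9000e-01 -1.1000e-01 -3.0000e-02  3.7741e+02]
 [ 1.2000e-01  9.5000e-01  2.8000e-01  4.6184e+02]
 [-0.0000e+00 -2.8000e-01  9.6000e-01  4.1395e+02]
 [ 0.0000e+00  0.0000e+00  0.0000e+00  1.0000e+00]]
```

View pics/w1.png

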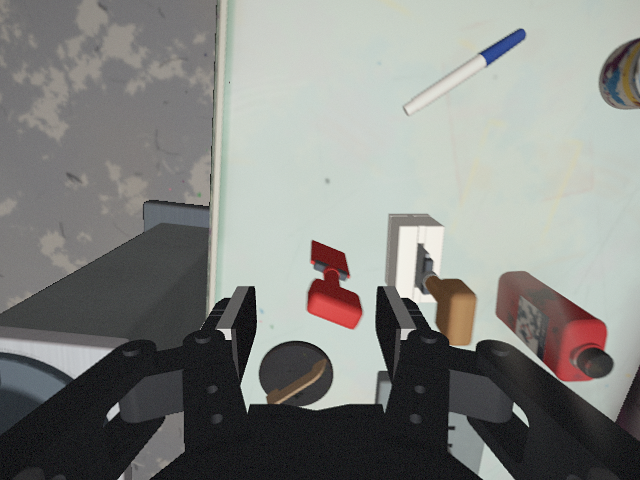

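The wrist view shows the scraper head at (456,310) above its block, and the red look-alike at (335,300) to its left. I'll fit the head and block from this depth image.

```bash
python3 - <<'E'
from h import *
z=load('w1');P=cloud(z)
def box(n,x0,x1,y0,y1,z0,z1):
    m=(P[...,0]>x0)&(P[...,0]<x1)&(P[...,1]>y0)&(P[...,1]<y1)&(P[...,2]>z0)&(P[...,2]<z1)
    q=P[m]; r=cv2.minAreaRect(q[:,:2].astype(np.float32)); print(n,len(q),'c',np.round(r[0],1),'sz',np.round(r[1],1),'ang',round(r[2],1),'z',np.median(q[:,2]).round(1),'mean',q.mean(0).round(1))
    return q
q=box('headtop',450,560,290,400,173,185)
print(np.linalg.lstsq(np.c_[q[:,:2]-q[:,:2].mean(0),np.ones(len(q))],q[:,2],rcond=None)[0])
box('headall',450,560,290,400,143,185)
box('neck',450,560,290,400,100,138)
box('block',450,560,290,400,52,64)
box('red',360,460,270,390,100,190)
E
```

```text
headtop 1350 c [498.6 343.4] sz [19.5 42.8] ang 6.6 z 177.4 mean [497.6 345.  177. ]
[ 8.32170935e-02 -1.45908423e-02  1.77048689e+02]
headall 2252 c [498.4 343.4] sz [19.9 43.1] ang 6.6 z 175.8 mean [495.1 347.4 170.4]
neck 290 c [496.6 344.4] sz [15.7  9.7] ang 51.9 z 114.8 mean [494.3 345.5 116. ]
block 2581 c [499.2 342.5] sz [46.5 86.7] ang 6.9 z 59.8 mean [494.9 350.6  59.5]
red 2125 c [406.3 333.2] sz [19.5 44. ] ang 74.1 z 163.8 mean [405.4 337.1 155.9]
```

```bash
cat >> h.py <<'E'
def plan(target,yaw=None):
    o=env.get_obs(); Rm=R.from_quat(np.roll(o['tool_rot'],-1)).as_matrix()
    h=np.degrees(np.arctan2(Rm[1,1],Rm[0,1])); tilt=np.degrees(np.arccos(-Rm[2,2]))
    d=np.array(target)-o['tool_pos']; print('t',round(o['time'],2),'pos',np.round(o['tool_pos'],1),'h',h.round(2),'tilt',tilt.round(2),'W',np.round(o['wrist_force'],1),'g',round(o['gripper_width'],3),'q6',np.round(o['qpos'][5],2))
    print('d now-axes mm',np.round(Rm.T@d,1))
    if yaw is not None:
        t=(h-yaw+180)%360-180; c,s=np.cos(np.radians(yaw)),np.sin(np.radians(yaw))
        print('turn',t.round(2),'d final-axes',np.round([-s*d[0]+c*d[1],c*d[0]+s*d[1],-d[2]],1))
E
python3 - <<'E'
from h import *
plan([498.6,343,145],6.7)
E
```

```text
t 2.15 pos [389.8 390.  270.8] h 6.58 tilt 0.11 W [ 2.3 -6.3 -1.7] g 0.603 q6 2.24
d now-axes mm [-59.  102.6 126. ]
turn -0.12 d final-axes [-59.4 102.6 125.8]
```

apply_moves --pt "-0.01 0.017 0.005 0" --pt "-0.01 0.018 0.01 0" --pt "-0.01 0.018 0.01 0" --pt "-0.01 0.018 0.01 0" --pt "-0.01 0.016 0.005 0" --pt "-0.009 0.015 0 0" --pt "0 0 0.01 0" --pt "0 0 0 0" --pt "0 0 0 0" --pt "0 0 0 0"

```text
time: 3.15
tool_pos: [491.7, 346.7, 221.9]
tool_rot: [0.0, 0.664, 0.748, 0.0]
wrist_force: [0.4, 1.1, 0.1]
gripper_width: 0.6
```

```bash
python3 - <<'E'
from h import *
cap('wrist','w2')
plan([498.6,343,145],6.7)
z=load('w2');P=cloud(z)
m=(P[...,0]>460)&(P[...,0]<540)&(P[...,1]>310)&(P[...,1]<380)&(P[...,2]>172)&(P[...,2]<185)
q=P[m]; print(len(q),cv2.minAreaRect(q[:,:2].astype(np.float32)))
E
```

```text
t 3.2 pos [491.7 346.6 221.8] h 6.78 tilt 0.03 W [ 0.2 -0.   0.1] g 0.599 q6 2.07
d now-axes mm [-4.5  6.4 76.8]
turn 0.08 d final-axes [-4.4  6.4 76.8]
2469 ((499.6106262207031, 343.0898742675781), (19.714338302612305, 43.19099044799805), 6.6680684089660645)
```

View pics/w2.png

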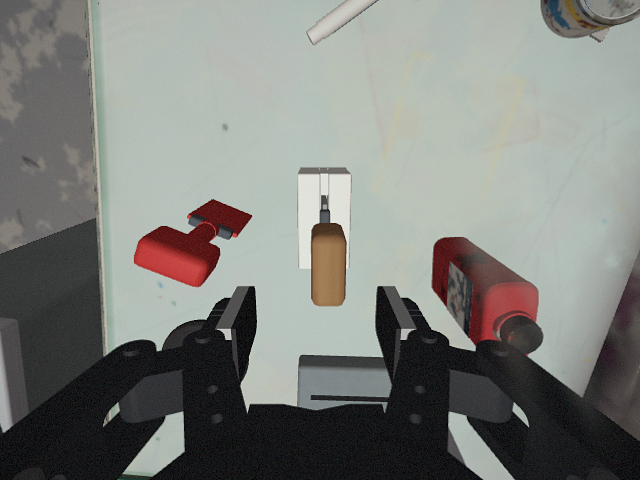

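The head is centred at column 328 and the jaws at 316, which agrees with the computed 6–7 mm correction. Descending.

apply_moves --pt "-0.004 0.007 0 0" --pt "0 0 0.01 0" --pt "0 0 0.012 0" --pt "0 0 0.012 0" --pt "0 0 0.012 0" --pt "0 0 0.012 0" --pt "0 0 0.01 0" --pt "0 0 0.008 0" --pt "0 0 0 0" --pt "0 0 0 0"

```text
time: 4.2
tool_pos: [499.6, 343.1, 145.5]
tool_rot: [0.0, 0.664, 0.747, 0.0]
wrist_force: [1.3, 0.2, 0.1]
gripper_width: 0.604
```

```bash
python3 - <<'E'
from h import *
plan([499.2,343,145],6.7)
E
```

```text
t 4.2 pos [499.6 343.1 145.5] h 6.73 tilt 0.01 W [1.3 0.2 0.1] g 0.604 q6 2.06
d now-axes mm [-0.1 -0.4  0.5]
turn 0.03 d final-axes [-0.1 -0.4  0.5]
```

apply_moves --pt "0 0 0 0" --pt "0 0 0 0" --pt "0 0 0 0" --pt "0 0 0 0" --pt "0 0 0 0" --pt "0 0 0 0" --pt "0 0 0 0" --pt "0 0 0 0" --pt "0 0 0 0" --pt "0 0 0 0" --gripper 0 --newtons 50

```text
time: 5.2
tool_pos: [499.8, 343.3, 145.9]
tool_rot: [0.0, 0.664, 0.747, 0.0]
wrist_force: [-0.7, 0.8, 5.5]
gripper_width: 0.225
```

```bash
python3 - <<'E'
from h import *
plan([499.2,343,145],6.7)
E
```

```text
t 5.2 pos [499.8 343.3 145.9] h 6.73 tilt 0.06 W [-0.7  0.8  5.5] g 0.225 q6 2.06
d now-axes mm [-0.2 -0.6  0.9]
turn 0.03 d final-axes [-0.2 -0.6  0.9]
```

apply_moves --pt "0 0 -0.004 0" --pt "0 0 -0.008 0" --pt "0 0 -0.01 0" --pt "0 0 -0.01 0" --pt "0 0 -0.01 0" --pt "0 0 -0.01 0" --pt "0 0 -0.01 0" --pt "0 0 -0.006 0" --pt "0 0 0 2" --pt "0 0 0 0"

```text
time: 6.2
tool_pos: [499.6, 343.1, 213.5]
tool_rot: [0.0, 0.678, 0.735, 0.0]
wrist_force: [0.3, 0.4, -0.9]
gripper_width: 0.227
```

```bash
python3 - <<'E'
from h import *
plan([430,9,215],4.7)
cap('wrist','w3');cap('scene','s3')
crop('s3',130,100,330,260,4)
E
```

```text
t 6.2 pos [499.6 343.1 213.5] h 4.7 tilt 0.0 W [ 0.3  0.4 -0.9] g 0.227 q6 2.09
d now-axes mm [-327.3  -96.7   -1.5]
turn -0.0 d final-axes [-327.3  -96.7   -1.5]
```

View pics/s3_c130_100.png

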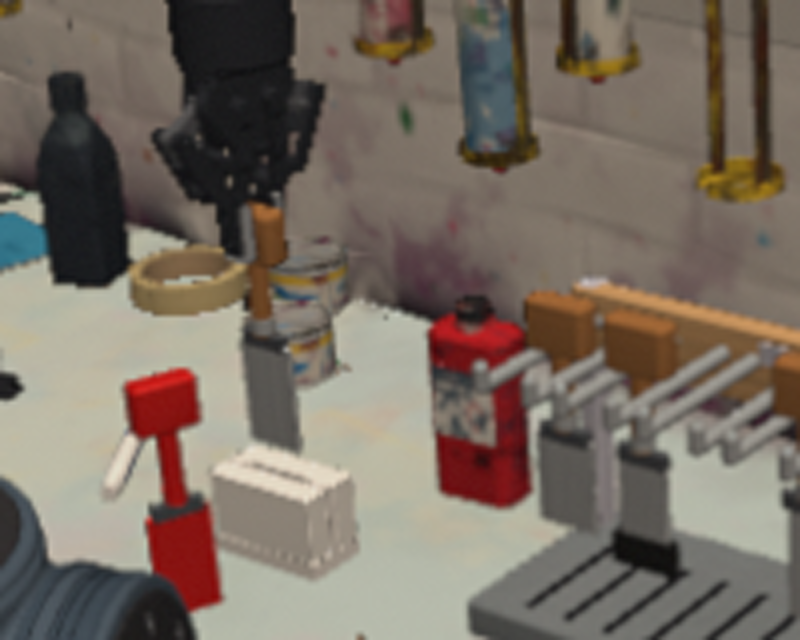

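View pics/w3.png

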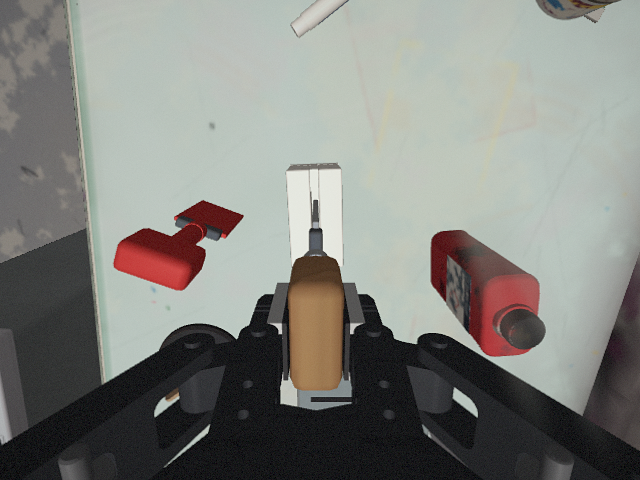

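The scraper hangs clear of the block, held by its head. Now carrying it in front of the rack.

apply_moves --pt "-0.01 -0.004 0 0" --pt "-0.02 -0.006 0 0" --pt "-0.022 -0.006 0 0" --pt "-0.022 -0.007 0 0" --pt "-0.022 -0.007 0 0" --pt "-0.022 -0.007 0 0" --pt "-0.022 -0.007 0 0" --pt "-0.022 -0.007 0 0" --pt "-0.022 -0.007 0 0" --pt "-0.022 -0.007 0 0"

```text
time: 7.3
tool_pos: [450.9, 131.0, 213.2]
tool_rot: [0.0, 0.677, 0.736, -0.0]
wrist_force: [0.2, 0.4, -1.6]
gripper_width: 0.22
```

apply_moves --pt "-0.022 -0.007 0 0" --pt "-0.022 -0.007 0 0" --pt "-0.022 -0.007 0 0" --pt "-0.021 -0.007 0 0" --pt "-0.018 -0.004 0 0" --pt "-0.012 0 0 0" --pt "-0.004 0 0 0" --pt "0 0 0 0" --pt "0 0 0 0" --pt "0 0 0 0"

```text
time: 8.3
tool_pos: [429.9, 9.8, 213.2]
tool_rot: [-0.0, 0.677, 0.736, -0.0]
wrist_force: [0.3, 0.7, -2.1]
gripper_width: 0.226
```

```bash
python3 - <<'E'
from h import *
plan([430,9,215],4.7)
cap('wrist','w4');cap('scene','s4')
crop('s4',180,120,420,300,3.3)
E
```

```text
t 8.3 pos [429.9   9.8 213.2] h 4.78 tilt 0.01 W [ 0.3  0.7 -2.1] g 0.226 q6 1.51
d now-axes mm [-0.8  0.1 -1.8]
turn 0.08 d final-axes [-0.8  0.1 -1.8]
```

View pics/w4.png

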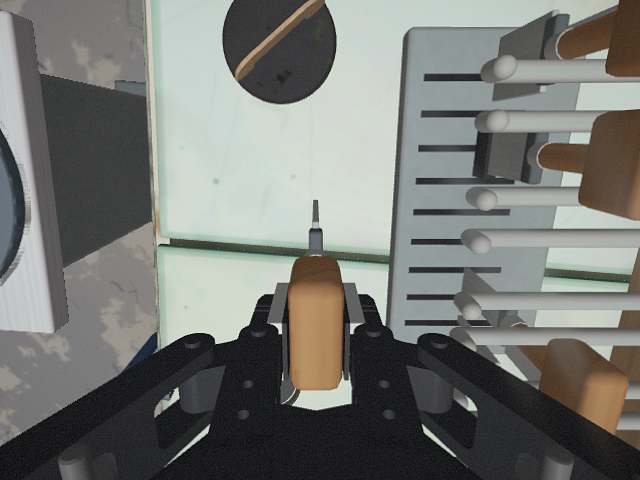

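View pics/s4_c180_120.png

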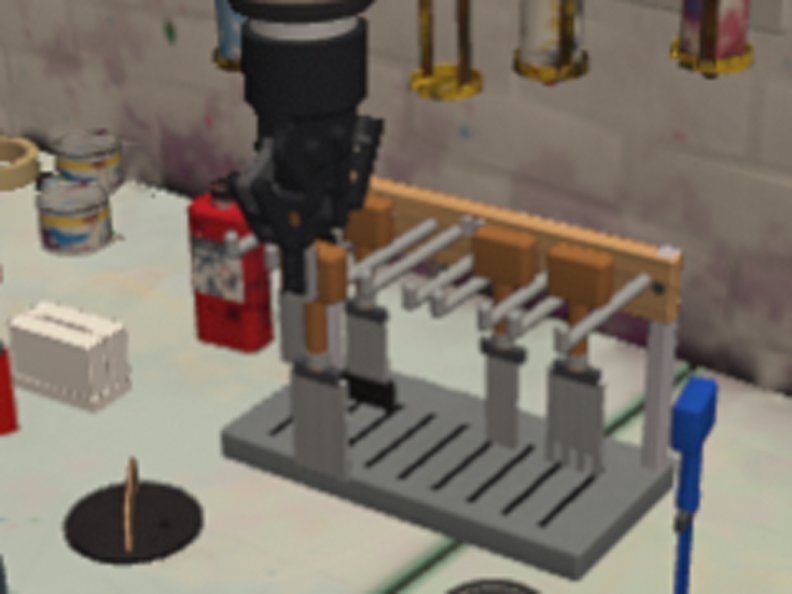

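The middle fork's prong tips are at about (475,240) and (467,302), with heads at (620,160) and (580,385) on either side. I'll measure the prongs exactly.

```bash
python3 - <<'E'
from h import *
z=load('w4');P=cloud(z)
for n,u,v in [('tip198',482,198),('tip238',475,240),('tip302',467,302),('tip335',463,336)]: print(n,px(z,u,v).round(1), pxz(z,u,v,186).round(1))
for c in (540,580,620):
    col=P[:,c]; 
    m=(col[:,2]>172)&(col[:,2]<192)
    r=np.where(m)[0]; g=np.split(r,np.where(np.diff(r)>2)[0]+1)
    for k in g:
        if len(k)>4: print(c,k[0],k[-1],col[k].mean(0).round(1), col[k][:,1].max().round(1),col[k][:,1].min().round(1))
def box(n,x0,x1,y0,y1,z0,z1):
    m=(P[...,0]>x0)&(P[...,0]<x1)&(P[...,1]>y0)&(P[...,1]<y1)&(P[...,2]>z0)&(P[...,2]<z1)
    q=P[m]; r=cv2.minAreaRect(q[:,:2].astype(np.float32)); print(n,len(q),'c',np.round(r[0],1),'sz',np.round(r[1],1),'ang',round(r[2],1),'z',np.median(q[:,2]).round(1),'mean',q.mean(0).round(1))
box('held head top',400,460,-30,50,238,260)
box('headL',530,600,45,110,208,222)
box('headR',530,600,-70,-10,208,222)
E
```

```text
tip198 [504.1  57.3 189.4] [505.7  56.8 186. ]
tip238 [505.8  36.4 188.1] [506.8  35.9 186. ]
tip302 [509.7   2.3 185.8] [509.6   2.4 186. ]
tip335 [512.9 -19.  183.3] [511.5 -17.4 186. ]
540 59 82 [522.6 115.1 178.8] 120.1 110.8
540 110 131 [528.2  94.1 178.9] 99.0 89.6
540 187 206 [537.5  59.  178.9] 63.4 53.8
540 229 247 [543.   37.9 178.9] 41.8 32.8
540 292 309 [552.3   3.4 178.6] 7.1 -1.4
540 327 344 [558.  -17.8 178.3] -14.1 -23.0
540 352 371 [564.2 -35.8 175.8] -31.5 -42.0
540 378 390 [562.  -45.4 183.4] -42.9 -47.6
580 59 82 [540.5 116.6 178.7] 121.9 112.1
580 110 131 [546.7  95.6 178.8] 100.4 91.2
580 149 173 [554.4  77.4 175.6] 83.1 71.7
580 183 206 [553.3  62.1 183.5] 67.3 55.4
580 229 247 [563.3  39.7 178.8] 43.5 34.6
580 292 309 [573.6   5.2 178.6] 8.7 0.1
580 327 345 [577.6 -14.6 181.1] -12.7 -17.3
620 0 82 [547.9 127.1 187.6] 143.3 114.0
620 229 247 [583.8  41.3 178.5] 45.3 36.4
620 292 309 [595.3   6.9 178.2] 10.4 2.4
620 327 344 [601.8 -13.8 178.4] -10.9 -17.9
620 414 429 [620.4 -70.7 178.1] -68.0 -75.7
held head top 9265 c [428.3  13.8] sz [45.7 46.8] ang 55.3 z 245.2 mean [429.9  13.6 246.9]
headL 1108 c [551.3  75. ] sz [ 6.8 40. ] ang 14.9 z 211.1 mean [552.3  70.  211.1]
headR 2726 c [569.2 -31.2] sz [20.5 34.5] ang 3.5 z 214.9 mean [567.2 -27.  214. ]
```

```bash
python3 - <<'E'
from h import *
z=load('w4');P=cloud(z); p=z['p'].astype(int)
m=(p[...,0]-p[...,2]>40)&(np.abs(P[...,0]-430)<40)&(np.abs(P[...,1]-10)<50)&(P[...,2]>235)
q=P[m]; print(len(q),cv2.minAreaRect(q[:,:2].astype(np.float32)),np.percentile(q[:,2],[5,50,95]))
m2=m&(P[...,2]>246)
print(cv2.minAreaRect(P[m2][:,:2].astype(np.float32)))
ys,xs=np.where(m);print(xs.min(),xs.max(),ys.min(),ys.max())
# image edges of head top by pixels at known height
zt=213.2-145.9+178
for u,v in [(292,330),(341,330),(316,258),(316,388)]: print(u,v,pxz(z,u,v,zt).round(1),p[v,u],P[v,u].round(1))
E
python3 -c "
import cv2
im=cv2.imread('pics/w4.png')[230:410,240:400];cv2.imwrite('pics/w4h.png',cv2.resize(im,None,fx=4,fy=3.3))"
```

```text
5933 ((430.1534729003906, 9.900680541992188), (19.614734649658203, 43.32646560668945), 5.283219814300537) [240.26411554 244.74489902 245.98367643]
((429.8272705078125, 10.069100379943848), (12.075154304504395, 35.21788024902344), 5.583198070526123)
288 343 274 389
292 330 [421.6  13.7 245.3] [174 131  92] [421.6  12.6 243.3]
341 330 [438.6  15.2 245.3] [132  95  68] [438.9  13.8 243. ]
316 258 [427.7  40.8 245.3] [88 65 45] [428.5  30.8 217. ]
316 388 [431.9  -9.3 245.3] [176 132  92] [432.   -9.7 244.7]
```

View pics/w4h.png

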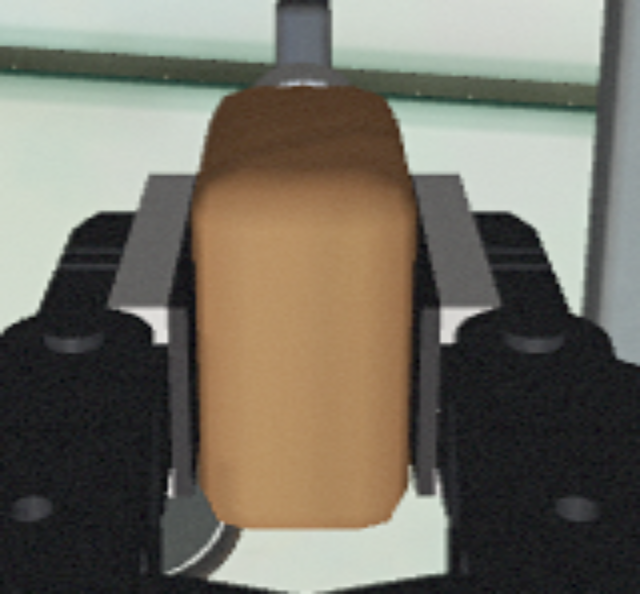

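```bash
python3 - <<'E'
from h import *
plan([564,21.5,213],4.75)
E
```

```text
t 8.4 pos [429.8   9.6 213.2] h 4.78 tilt 0.01 W [ 0.1 -0.1 -2.8] g 0.226 q6 1.51
d now-axes mm [  0.6 134.7   0.2]
turn 0.03 d final-axes [  0.7 134.7   0.2]
```

apply_moves --pt "0.0006 0.008 0 0" --pt "0 0.015 0 0" --pt "0 0.018 0 0" --pt "0 0.02 0 0" --pt "0 0.02 0 0" --pt "0 0.018 0 0" --pt "0 0.016 0 0" --pt "0 0.012 0 0" --pt "0 0.0075 0 0" --pt "0 0 0 0"

```text
time: 9.4
tool_pos: [564.6, 21.1, 212.8]
tool_rot: [-0.0, 0.677, 0.736, -0.0]
wrist_force: [0.7, 0.1, -2.3]
gripper_width: 0.227
```

```bash
python3 - <<'E'
from h import *
plan([564,21.5,183.5],4.75)
cap('wrist','w5');cap('scene','s5')
crop('s5',180,120,420,300,3.3)
z=load('w5');P=cloud(z);p=z['p'].astype(int)
for c in (220,240,400,420,440):
    col=P[:,c]; m=(col[:,2]>172)&(col[:,2]<192)
    r=np.where(m)[0]; g=np.split(r,np.where(np.diff(r)>2)[0]+1)
    for k in g:
        if len(k)>4: print(c,k[0],k[-1],col[k].mean(0).round(1))
m=(p[...,0]-p[...,2]>40)&(P[...,2]>205)&(np.abs(P[...,0]-564)<60)&(np.abs(P[...,1]-20)<160)
n,l,s,c=cv2.connectedComponentsWithStats(m.astype(np.uint8))
for i in range(1,n):
    if s[i,4]>200:
        q=P[l==i]; print(s[i],q.mean(0).round(1),cv2.minAreaRect(q[:,:2].astype(np.float32)))
E
```

```text
t 9.4 pos [564.6  21.1 212.8] h 4.75 tilt 0.02 W [ 0.7  0.1 -2.3] g 0.227 q6 1.53
d now-axes mm [ 0.4 -0.5 29.3]
turn -0.0 d final-axes [ 0.4 -0.5 29.3]
220 59 83 [513.6 114.2 178.8]
220 111 132 [513.8  92.5 178.8]
220 187 206 [514.1  57.  178.8]
220 229 247 [514.4  35.5 178.9]
220 292 315 [515.8   0.8 183.2]
220 328 342 [515.6 -19.2 181.4]
240 59 83 [522.6 115.  178.8]
240 111 132 [523.2  93.3 179. ]
240 187 206 [524.1  57.9 179.1]
240 229 247 [524.6  36.4 178.8]
240 292 310 [525.4   0.6 178.4]
400 59 83 [594.5 121.  179.1]
400 111 132 [597.8  99.6 178.8]
400 187 206 [603.   64.6 179. ]
400 229 247 [606.3  43.3 178.7]
400 292 310 [611.7   8.  178.4]
400 327 340 [614.8 -12.  177.9]
420 59 83 [603.5 121.8 178.6]
420 111 132 [607.  100.3 179.1]
420 187 206 [613.   65.4 178.8]
420 229 247 [616.5  44.2 178.9]
420 292 310 [622.6   8.8 178.2]
420 327 334 [626.2 -10.  176.4]
440 59 82 [612.4 122.7 178.7]
440 111 278 [621.6  67.3 181.7]
[ 291    0   56   71 3732] [557.  124.3 214.7] ((556.9789428710938, 124.82373809814453), (19.70158576965332, 21.809825897216797), 4.246616840362549)
[ 293  109   51  112 5370] [560.8  79.6 215.2] ((560.9566650390625, 78.5419921875), (19.71723747253418, 43.01209259033203), 4.942628383636475)
[ 288  256   56  154 7463] [565.   21.  239.2] ((566.5628662109375, 4.024391174316406), (19.869827270507812, 78.24525451660156), 5.705378532409668)
```

View pics/w5.png

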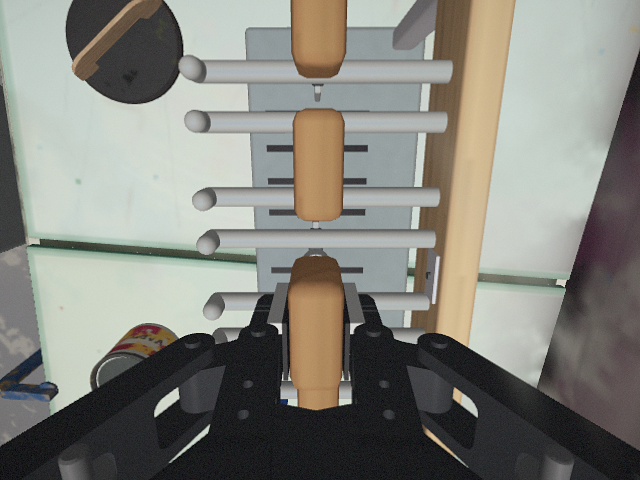

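View pics/s5_c180_120.png

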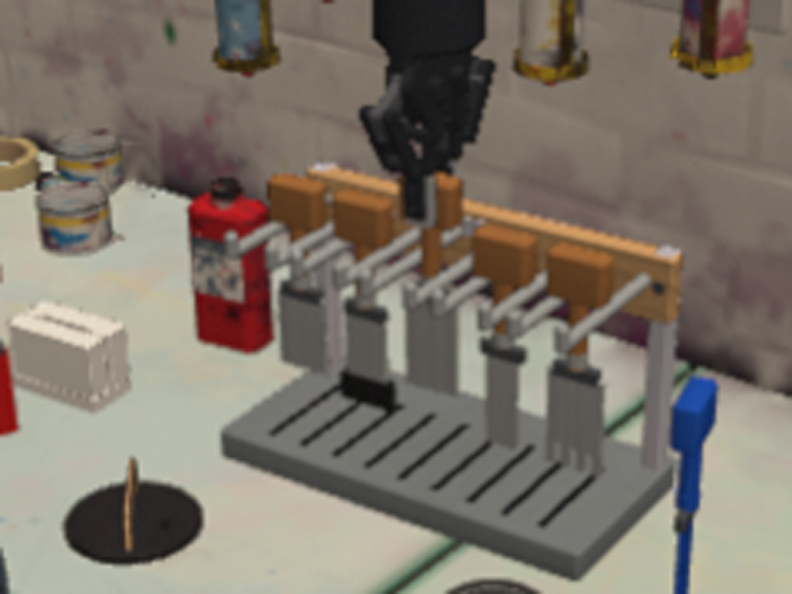

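The neck is between the middle fork's prongs (rows 238 and 301), about 0.8 mm off the midline, with the head above the turned-up ends. Lowering now.

apply_moves --pt "0.0006 -0.0005 0 0" --pt "0 0 0.004 0" --pt "0 0 0.005 0" --pt "0 0 0.005 0" --pt "0 0 0.005 0" --pt "0 0 0.004 0" --pt "0 0 0.003 0" --pt "0 0 0.002 0" --pt "0 0 0 0" --pt "0 0 0 0"

```text
time: 10.5
tool_pos: [563.4, 21.4, 185.4]
tool_rot: [0.0, 0.677, 0.736, 0.0]
wrist_force: [-0.5, -0.1, -1.3]
gripper_width: 0.224
```

```bash
python3 - <<'E'
from h import *
plan([564,21.7,183.9],4.75)
E
```

```text
t 10.5 pos [563.4  21.4 185.4] h 4.73 tilt 0.01 W [-0.5 -0.1 -1.3] g 0.224 q6 1.53
d now-axes mm [0.2 0.7 1.5]
turn -0.02 d final-axes [0.2 0.7 1.5]
```

apply_moves --pt "0 0 0.0005 0" --pt "0 0 0.0005 0" --pt "0 0 0 0" --pt "0 0 0 0" --pt "0 0 0 0" --pt "0 0 0 0" --pt "0 0 0 0" --pt "0 0 0 0" --pt "0 0 0 0" --pt "0 0 0 0"

```text
time: 11.5
tool_pos: [563.3, 21.5, 184.3]
tool_rot: [-0.0, 0.677, 0.736, 0.0]
wrist_force: [-0.2, 0.4, -1.9]
gripper_width: 0.226
```

```bash
python3 - <<'E'
from h import *
plan([564,21.7,183.9],4.75)
E
```

```text
t 11.5 pos [563.3  21.5 184.3] h 4.73 tilt 0.0 W [-0.2  0.4 -1.9] g 0.226 q6 1.53
d now-axes mm [0.2 0.7 0.4]
turn -0.02 d final-axes [0.2 0.7 0.4]
```

apply_moves --pt "0 0.0007 0.0005 0" --pt "0 0 0 0" --pt "0 0 0.0005 0" --pt "0 0 0 0" --pt "0 0 0 0" --pt "0 0 0 0" --pt "0 0 0 0" --pt "0 0 0 0" --pt "0 0 0 0" --pt "0 0 0 0"

```text
time: 12.5
tool_pos: [564.0, 21.5, 183.8]
tool_rot: [0.0, 0.677, 0.736, 0.0]
wrist_force: [-3.3, -0.9, 5.8]
gripper_width: 0.228
```

```bash
python3 - <<'E'
from h import *
plan([564,21.7,183.9],4.75)
E
```

```text
t 12.5 pos [564.   21.5 183.8] h 4.73 tilt 0.03 W [-3.3 -0.9  5.8] g 0.228 q6 1.53
d now-axes mm [ 0.2 -0.  -0.1]
turn -0.02 d final-axes [ 0.2 -0.  -0.1]
```

Contact at the expected height: about 8 N upward, TCP z 183.8. Opening.

apply_moves --pt "0 0 0 0" --pt "0 0 0 0" --pt "0 0 0 0" --pt "0 0 0 0" --pt "0 0 0 0" --pt "0 0 0 0" --pt "0 0 0 0" --pt "0 0 0 0" --pt "0 0 0 0" --pt "0 0 0 0" --gripper 50

```text
time: 13.5
tool_pos: [563.9, 21.5, 183.3]
tool_rot: [-0.0, 0.677, 0.736, -0.0]
wrist_force: [-0.5, 0.0, -0.4]
gripper_width: 0.494
```

apply_moves --pt "0 0 -0.005 0" --pt "0 0 -0.01 0" --pt "0 0 -0.012 0" --pt "0 0 -0.015 0" --pt "0 0 -0.015 0" --pt "0 0 -0.015 0" --pt "0 0 -0.015 0" --pt "0 0 -0.01 0" --pt "0 0 -0.003 0" --pt "0 0 0 0"

```text
time: 14.5
tool_pos: [564.2, 21.5, 283.7]
tool_rot: [0.0, 0.677, 0.736, 0.0]
wrist_force: [0.6, 0.4, -0.1]
gripper_width: 0.498
```

```bash
python3 - <<'E'
from h import *
plan([430.3,-362.1,150],99.9)
cap('wrist','w6');cap('scene','s6')
crop('s6',180,120,420,300,3.3)
z=load('w6');P=cloud(z);p=z['p'].astype(int)
m=(p[...,0]-p[...,2]>40)&(P[...,2]>190)&(P[...,2]<230)&(np.abs(P[...,0]-564)<30)&(np.abs(P[...,1]-20)<160)
n,l,s,c=cv2.connectedComponentsWithStats(m.astype(np.uint8))
for i in range(1,n):
    if s[i,4]>200:
        q=P[l==i]; t=q[q[:,2]>212]; print(q.mean(0).round(1),np.percentile(q[:,2],95).round(1),cv2.minAreaRect(t[:,:2].astype(np.float32)))
E
```

```text
t 14.5 pos [564.2  21.5 283.7] h 4.73 tilt 0.04 W [ 0.6  0.4 -0.1] g 0.498 q6 1.53
d now-axes mm [-371.3 -165.2  133.5]
turn -95.17 d final-axes [ 197.8 -354.9  133.7]
[556.  135.2 214.7] 216.8 ((555.9956665039062, 135.6921844482422), (19.182506561279297, 42.94178771972656), 4.437023162841797)
[560.8  79.3 215.2] 216.8 ((560.83154296875, 78.50294494628906), (19.078962326049805, 42.68417739868164), 5.538163661956787)
[563.9  24.1 214.1] 216.7 ((563.8739624023438, 21.304031372070312), (19.193464279174805, 42.5646858215332), 5.451531410217285)
[571.8 -49.8 212.5] 216.6 ((572.2357177734375, -55.98164367675781), (19.285057067871094, 82.08783721923828), 4.825777530670166)
```

View pics/w6.png

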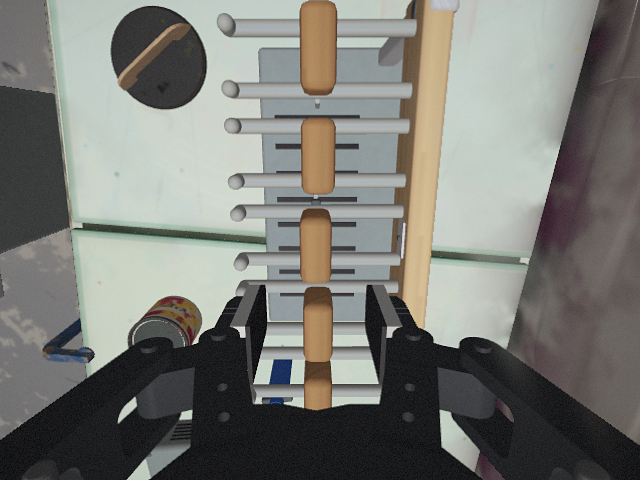

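View pics/s6_c180_120.png

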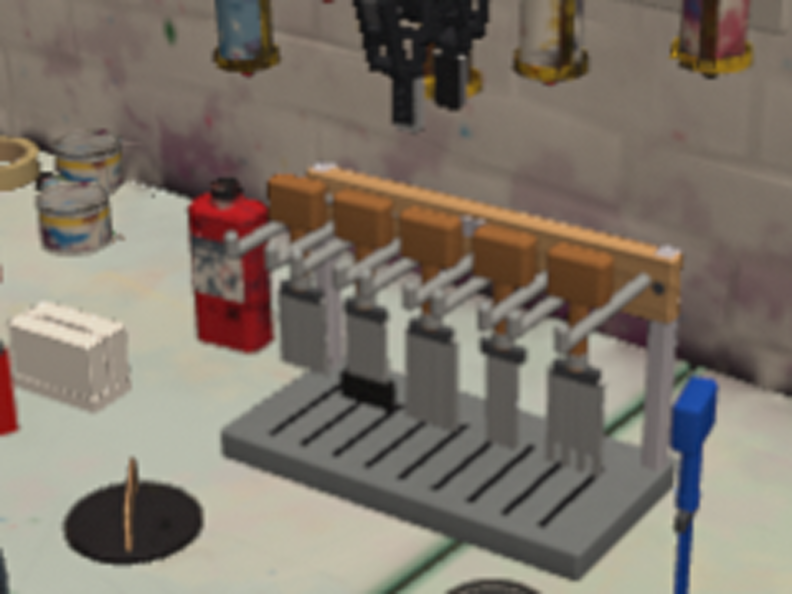

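The scraper hangs level with the other four. Its head is at (563.9, 21.3), top z 216.7, and its neighbours have not moved. On to the knob.

apply_moves --pt "-0.02 -0.008 0 0" --pt "-0.036 -0.016 0 0" --pt "-0.04 -0.018 0 0" --pt "-0.04 -0.018 0 0" --pt "-0.04 -0.018 0 0" --pt "-0.04 -0.018 0 0" --pt "-0.04 -0.018 0 0" --pt "-0.04 -0.018 0 0" --pt "-0.04 -0.018 0 0" --pt "-0.035 -0.015 0 0"

```text
time: 15.6
tool_pos: [428.8, -363.6, 282.7]
tool_rot: [-0.0, 0.678, 0.735, -0.0]
wrist_force: [0.7, -0.1, -0.1]
gripper_width: 0.496
```

apply_moves --pt "0 0 0.005 -8" --pt "0 0 0.005 -8" --pt "0 0 0.005 -8" --pt "0 0 0.005 -8" --pt "0 0 0.005 -8" --pt "0 0 0.005 -8" --pt "0 0 0.005 -8" --pt "0 0 0.005 -8" --pt "0 0 0.005 -8" --pt "0 0 0.005 -8"

```text
time: 16.6
tool_pos: [429.9, -361.6, 232.4]
tool_rot: [-0.0, 0.043, 0.999, 0.0]
wrist_force: [0.3, 0.0, -0.6]
gripper_width: 0.501
```

```bash
python3 - <<'E'
from h import *
plan([430.3,-362.1,150],99.9)
E
```

```text
t 16.6 pos [ 429.9 -361.6  232.4] h 85.06 tilt 0.07 W [ 0.3  0.  -0.6] g 0.501 q6 -0.61
d now-axes mm [-0.6 -0.5 82.4]
turn -14.84 d final-axes [-0.3 -0.6 82.4]
```

apply_moves --pt "0 0 0 -5" --pt "0 0 0 -5" --pt "0 0 0 -4.8" --pt "0 0 0.01 0" --pt "0 0 0.01 0" --pt "0 0 0.01 0" --pt "0 0 0.01 0" --pt "0 0 0.008 0" --pt "0 0 0 0" --pt "0 0 0 0"

```text
time: 17.6
tool_pos: [430.1, -361.8, 185.4]
tool_rot: [-0.0, -0.083, 0.997, 0.0]
wrist_force: [-0.3, 0.3, 0.1]
gripper_width: 0.498
```

```bash
python3 - <<'E'
from h import *
cap('wrist','w7')
plan([430.3,-362.1,70.3],99.9)
z=load('w7');P=cloud(z)
def box(n,z0,z1):
    m=(np.abs(P[...,0]-430)<75)&(np.abs(P[...,1]+362)<75)&(P[...,2]>z0)&(P[...,2]<z1)
    q=P[m]; r=cv2.minAreaRect(q[:,:2].astype(np.float32)); print(n,len(q),'c',np.round(r[0],1),'sz',np.round(r[1],1),'ang',round(r[2],1),'z',np.median(q[:,2]).round(1))
box('box',50,59);box('knob',94,108);box('disc',61,69);box('bar',72,108)
E
```

```text
t 17.65 pos [ 430.3 -362.   185.7] h 99.53 tilt 0.03 W [-0.3  0.8  0. ] g 0.499 q6 -0.87
d now-axes mm [ 1.000e-01 -1.000e-01  1.154e+02]
turn -0.37 d final-axes [ 0.000e+00 -1.000e-01  1.154e+02]
box 11848 c [ 430.9 -362.1] sz [114.6 105.3] ang 9.5 z 54.7
knob 1898 c [ 430.7 -361.8] sz [63.1 13.8] ang 9.2 z 100.6
disc 4266 c [ 430.3 -362.1] sz [65.3 67.5] ang 9.9 z 65.9
bar 1996 c [ 430.7 -362. ] sz [63.2 13.9] ang 9.5 z 100.6
```

View pics/w7.png

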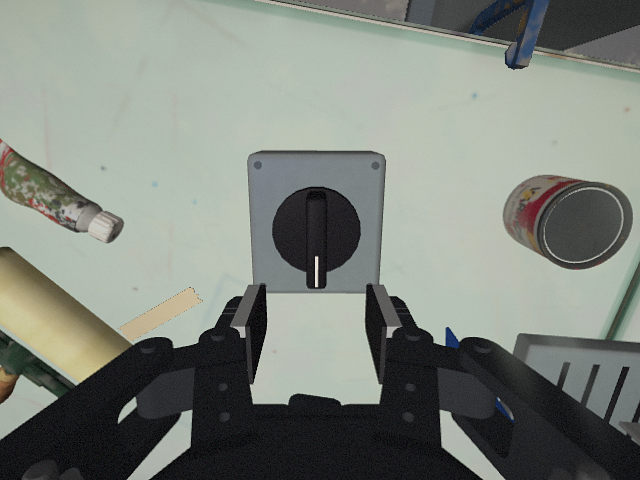

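Knob axis at (430.6, -362), bar yaw 9.5°. The jaws are centred on it and aligned. Descending.

apply_moves --pt "0 0 0.008 0" --pt "0 0 0.015 0" --pt "0 0 0.018 0" --pt "0 0 0.018 0" --pt "0 0 0.018 0" --pt "0 0 0.015 0" --pt "0 0 0.01 0" --pt "0 0 0.008 0" --pt "0 0 0.003 0" --pt "0 0 0 0"

```text
time: 18.65
tool_pos: [430.2, -361.8, 72.3]
tool_rot: [-0.0, -0.083, 0.997, 0.0]
wrist_force: [0.5, 0.1, -0.5]
gripper_width: 0.5
```

```bash
python3 - <<'E'
from h import *
plan([430.6,-362,71.5],99.5)
E
```

```text
t 18.65 pos [ 430.2 -361.8   72.3] h 99.53 tilt 0.0 W [ 0.5  0.1 -0.5] g 0.5 q6 -0.87
d now-axes mm [-0.4 -0.2  0.8]
turn 0.03 d final-axes [-0.4 -0.2  0.8]
```

apply_moves --pt "0 0 0 0" --pt "0 0 0 0" --pt "0 0 0 0" --pt "0 0 0 0" --pt "0 0 0 0" --pt "0 0 0 0" --pt "0 0 0 0" --pt "0 0 0 0" --pt "0 0 0 0" --pt "0 0 0 0" --gripper 0 --newtons 60

```text
time: 19.65
tool_pos: [430.4, -361.6, 73.1]
tool_rot: [0.0, -0.083, 0.997, 0.0]
wrist_force: [-1.3, 4.3, 8.0]
gripper_width: 0.152
```

```bash
python3 - <<'E'
from h import *
plan([430.6,-362,71.5],99.5); print(env.get_obs()['ft_torque'])
E
```

```text
t 19.65 pos [ 430.4 -361.6   73.1] h 99.54 tilt 0.05 W [-1.3  4.3  8. ] g 0.152 q6 -0.87
d now-axes mm [-0.1 -0.4  1.6]
turn 0.04 d final-axes [-0.2 -0.4  1.6]
[ 0.87633446  0.36432522 -0.01750429]
```

apply_moves --pt "0 0 0 4" --pt "0 0 0 6" --pt "0 0 0 6" --pt "0 0 0 6" --pt "0 0 0 6" --pt "0 0 0 6" --pt "0 0 0 6" --pt "0 0 0 6" --pt "0 0 0 6" --pt "0 0 0 6"

```text
time: 20.65
tool_pos: [430.5, -361.0, 73.0]
tool_rot: [0.0, 0.412, 0.911, 0.001]
wrist_force: [0.0, 9.8, 9.5]
gripper_width: 0.149
```

```bash
python3 - <<'E'
from h import *
plan([430.6,-362,71.5],99.5-68.75); print(env.get_obs()['ft_torque'])
E
```

```text
t 20.65 pos [ 430.5 -361.    73. ] h 41.33 tilt 0.1 W [0.  9.8 9.5] g 0.149 q6 0.15
d now-axes mm [-0.8 -0.6  1.5]
turn 10.58 d final-axes [-0.9 -0.4  1.5]
[1.90562355 0.15812051 0.19259967]
```

apply_moves --pt "0 0 0 4" --pt "0 0 0 3" --pt "0 0 0 2" --pt "0 0 0 1" --pt "0 0 0 0.75" --pt "0 0 0 0" --pt "0 0 0 0" --pt "0 0 0 0" --pt "0 0 0 0" --pt "0 0 0 0"

```text
time: 21.65
tool_pos: [430.6, -360.9, 73.0]
tool_rot: [0.0, 0.494, 0.87, 0.001]
wrist_force: [0.1, 10.5, 9.4]
gripper_width: 0.15
```

```bash
python3 - <<'E'
from h import *
plan([430.6,-362,71.5],99.5-68.75); print(env.get_obs()['ft_torque'])
E
```

```text
t 21.65 pos [ 430.6 -360.9   73. ] h 30.84 tilt 0.11 W [ 0.1 10.5  9.4] g 0.15 q6 0.33
d now-axes mm [-0.9 -0.6  1.5]
turn 0.09 d final-axes [-0.9 -0.6  1.5]
[ 2.03052698 -0.01159673  0.21301016]
```

apply_moves --pt "0 0 0 1" --pt "0 0 0 1" --pt "0 0 0 1" --pt "0 0 0 0" --pt "0 0 0 0" --pt "0 0 0 0" --pt "0 0 0 0" --pt "0 0 0 0" --pt "0 0 0 0" --pt "0 0 0 0"

```text
time: 22.65
tool_pos: [430.7, -360.8, 73.1]
tool_rot: [0.0, 0.516, 0.857, 0.001]
wrist_force: [-0.5, 8.8, 9.2]
gripper_width: 0.156
```

```bash
python3 - <<'E'
from h import *
plan([430.6,-362,71.5],99.5-68.75); print(env.get_obs()['ft_torque']); cap('wrist','w8'); cap('top','t8'); crop('t8',395,245,460,310,8)
crop('w8',200,100,440,300,3)
E
```

```text
t 22.65 pos [ 430.7 -360.8   73.1] h 27.9 tilt 0.1 W [-0.5  8.8  9.2] g 0.156 q6 0.39
d now-axes mm [-1.  -0.6  1.6]
turn -2.85 d final-axes [-1.  -0.6  1.6]
[1.93937432 0.09108857 1.27173047]
```

View pics/w8.png

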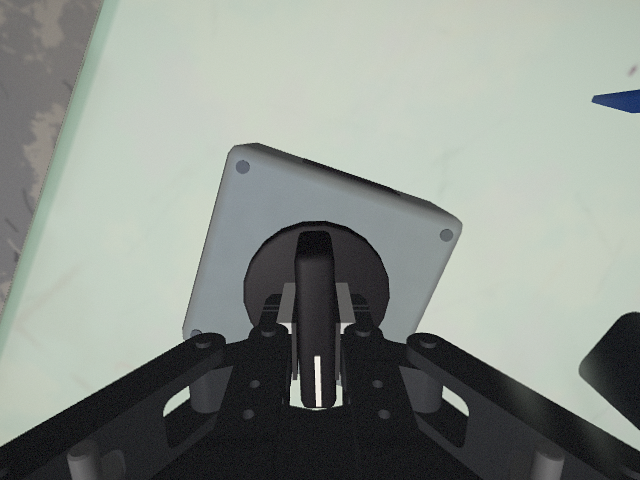

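The torque rose from 0.21 to 1.27 N m, so the knob is against its stop, and it has been there for about 1 s. Opening fully, so that the bar can swing free between the fingers.

apply_moves --pt "0 0 0 0" --pt "0 0 0 0" --pt "0 0 0 0" --pt "0 0 0 0" --pt "0 0 0 0" --pt "0 0 0 0" --pt "0 0 0 0" --pt "0 0 0 0" --pt "0 0 0 0" --pt "0 0 0 0" --gripper 100

```text
time: 23.75
tool_pos: [430.1, -361.9, 72.3]
tool_rot: [0.0, 0.517, 0.856, -0.0]
wrist_force: [-0.1, 0.8, 1.1]
gripper_width: 1.0
```

```bash
python3 - <<'E'
from h import *
plan([430.6,-362,71.5],99.5-68.75); cap('wrist','w9')
E
```

```text
t 23.75 pos [ 430.1 -361.9   72.3] h 27.78 tilt 0.0 W [-0.1  0.8  1.1] g 1.0 q6 0.39
d now-axes mm [-0.3  0.3  0.8]
turn -2.97 d final-axes [-0.3  0.3  0.8]
```

View pics/w9.png

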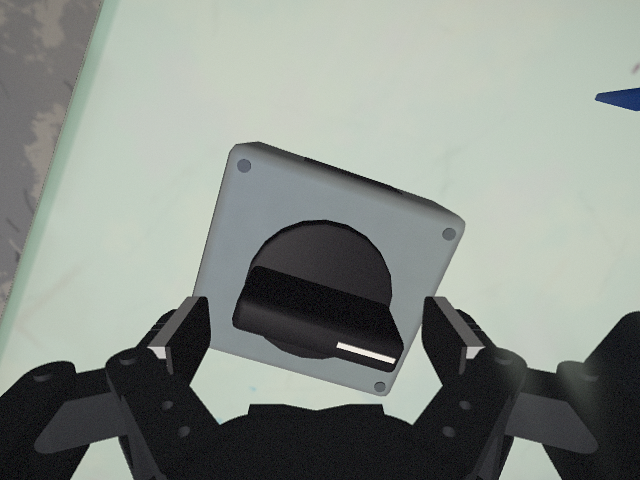

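The knob has sprung back and stands parallel to the box's edge, clear of both fingers. Backing straight up, then final checks.

apply_moves --pt "0 0 -0.01 0" --pt "0 0 -0.015 0" --pt "0 0 -0.02 0" --pt "0 0 -0.02 0" --pt "0 0 -0.02 0" --pt "0 0 -0.02 0" --pt "0 0 -0.02 0" --pt "0 0 -0.015 0" --pt "0 0 -0.01 0" --pt "0 0 0 0"

```text
time: 24.8
tool_pos: [430.6, -362.2, 223.8]
tool_rot: [0.001, 0.517, 0.856, -0.0]
wrist_force: [-0.1, -0.8, -0.2]
gripper_width: 0.995
```

```bash
python3 - <<'E'
from h import *
plan([430.6,-362,71.5],99.5); cap('wrist','wa'); cap('scene','sa'); cap('top','ta')
z=load('wa');P=cloud(z)
m=(np.abs(P[...,0]-430)<75)&(np.abs(P[...,1]+362)<75)&(P[...,2]>72)&(P[...,2]<108)
print(cv2.minAreaRect(P[m][:,:2].astype(np.float32)))
m=(np.abs(P[...,0]-430)<75)&(np.abs(P[...,1]+362)<75)&(P[...,2]>50)&(P[...,2]<59)
print(cv2.minAreaRect(P[m][:,:2].astype(np.float32)))
z=load('ta');P=cloud(z)
q=P[(P[...,2]>205)&(P[...,2]<230)&(np.abs(P[...,0]-565)<40)&(np.abs(P[...,1]-20)<180)]
from scipy.cluster.hierarchy import fcluster,linkage
c=fcluster(linkage(q[:,:2],'single'),8,'distance')
for i in set(c):
    k=q[c==i]; print(len(k),k.mean(0).round(1))
E
```

```text
t 24.8 pos [ 430.6 -362.2  223.8] h 27.79 tilt 0.13 W [-0.1 -0.8 -0.2] g 0.995 q6 0.39
d now-axes mm [  0.5  -0.  152.3]
turn -71.71 d final-axes [ -0.    0.2 152.3]
((431.3755798339844, -361.9742736816406), (63.926109313964844, 14.613394737243652), 9.591622352600098)
((431.0563659667969, -361.9798278808594), (115.3314437866211, 105.54158782958984), 9.378581047058105)
126 [555.  134.3 214.2]
115 [574.  -95.3 215. ]
119 [568.9 -37.  215.3]
121 [562.8  19.8 214.4]
122 [559.7  77.3 214.3]
```

View pics/sa.png

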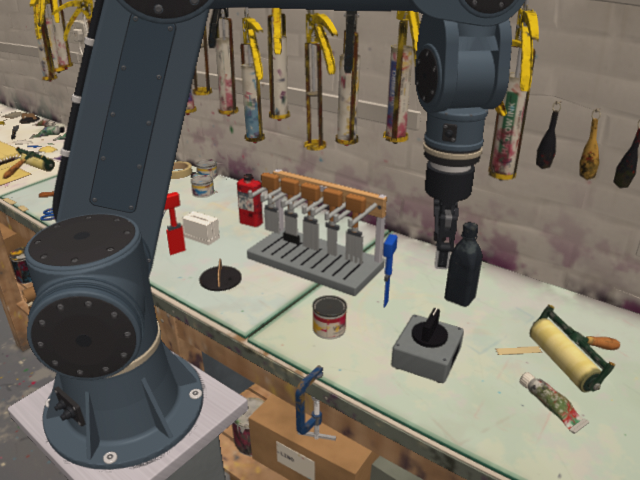

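All checks agree: the heads are evenly spaced, the neighbours are within 0.2 mm of where they started, and the knob is back at rest. Handing in.

```bash
python3 -c "
from bench import env
print(env.finish_job())"
```

```text
the job is handed in; nothing more can be done
None
```

The scraper is hung on the free middle fork and the dryer has been started. The job was handed in at about 25 s of the 64 s allowed.

- **Scraper:** I lifted it by the head from the draining block, brought it in over the turned-up fork ends, lowered it until I felt contact (about 8 N), and let go. It hangs level, with its head within about 1.5 mm of the line of the other heads. The four neighbouring tools measured within 0.2 mm of their starting positions.
- **Start knob:** I gripped the bar and turned it clockwise to the stop, where the torque rose from 0.21 to 1.27 N m. I held it there for about 1 s, then opened the gripper fully so it could spring back. Afterwards it measured 9.6°, against 9.5° before and 9.4° for the box, so it is fully back.
- **Bystanders and look-alikes:** they look unmoved in the last scene picture, though I did not measure them. The gripper was clear of everything at hand-in.

No check failed. The wrist and top cameras differed by 1–2 mm in y on the fork and the scraper, and I went mainly by the wrist camera. There was a steady side force of about 10 N on the wrist while the knob was turned, well inside the limits.

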